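# Lay a tilt leg down against the packing stop

## Robot

A 6-joint arm with a two-finger parallel gripper is mounted at the origin on the work surface. World frame = base frame: x ahead of the robot, y to its left, z up, the work surface at z = 0. Lengths are in m, angles in rad, forces in N, time in s.
With the tool pointing down it reaches from about 0.35 to 0.975 m from the base axis. Payload 7.1 kg.
Tool frame: the origin (TCP) lies midway between the tips of the shut fingers; the grasp point (between the pads) lies 19 mm behind it; z points along the fingers, y is the line along which they close (so a half turn about z gives the same grasp; the last joint's range is limited). The gripper opens to 88 mm and grips with 3 to 60 N. Pads are 20 mm wide; open, the fingers measure 115 mm over their backs; the gripper's body (75 mm by 178 mm) begins 61 mm behind the grasp point.
Start: joints at [1.223, 0.423, 1.63, -0, 1.089, -0.019], TCP at [0.202, 0.592, 0.223] pointing down, gripper open.
Joint ranges: [-3, 3], [-0.9, 2.11], [0.09, 2.58], [-1.31, 4.45], [0.11, 2.69], [-2.54, 2.54]. Speed limits (rad/s): [2.39, 2.39, 3.01, 3.14, 3.14, 3.14].

## Interface

Orientations are given as a unit quaternion [x, y, z, w].
In Python, from station import robot gives the robot as it stands. The module is installed in compiled form; this text tells all that it offers.
- The arm moves only by the tool jog_arm, never from a script. Its argument "steps" is one flat list of numbers, 6 for each row, row after row: the shift along the tool's x, y, z normalised to -1 to 1, where 1 is 0.3 m, then the turn, a rotation vector about the tool's x, y, z normalised to -1 to 1, where 1 is 0.1 rad. A call has 1 to 12 rows; each row shifts and turns the commanded pose from where the row before left it, along the tool's axes as they then stand; what a row does not reach is not made up. A row lasts 1/12 s, in which the tool goes at most 41.7 mm and 7.16 degrees, less where a joint would pass 70% of its speed; a pose out of reach is approached as far as the arm can. A call with a number of a shift or a turn outside -1 to 1 is refused whole. A call with a gripper value outside its range is refused whole. "jaw" is the opening, from -1 (shut) to 1 (fully open), set as the call begins (left out, the last holds). The fingers move at their own pace and stop on an object; the grip force is fixed at half the most. Time passes only in rows, so rows that do not move let the fingers close. It gives the time, the measured TCP pose, the force, the opening and the grip force at its end, in the units of the state.
- robot.get_state(): the state, without advancing time (a new reading comes with each control period).
- robot.get_image(name): name is "scene" or "top" or "wrist"; returns a dict with "img" (384x512x3 uint8, red, green, blue), "fx", "fy", "cx", "cy" (pixels), "xyz" and "attitude" of the camera in the world; the wrist camera has in their place "T_tool_cam" (4x4, takes a point from camera to tool coordinates, whose origin is the TCP and whose axes are the flange's). Camera axes: x right, y up, looking along -z (the intrinsics and any distortion apply to the point x, -y, -z); pixel columns grow to the right and rows downward; lengths in m; the calibration is good to about 2 mm. A picture is of the moment at which its call begins: read the wrist's pose just before it. There is no depth.
- robot.finish_job(): hands the job in; it is judged then, once.
The state is a dict: "t": time; "qpos": joint angles; "joint_velocities": joint speeds; "tau": joint torques, N m; "ee_pos": TCP position; "tcp_rot": TCP orientation; "contact_force": force on the tool from outside, world axes, zero at the start; "ft_torque": the same for the moment, N m; "opening": opening from 0.0 (shut) to 1.0 (fully open); "finger_force": force on a finger pad.
Only numpy, scipy, OpenCV 4.12 (cv2) and the standard library are available. Lean on these libraries where they do the work, as an engineer would, in place of code of your own. Each camera call takes 0.05 s, during which the arm holds its last target. There are 200 camera calls.

## Task

Push the tall tilt leg over onto its side, away from the bolted stop, letting it down gently under control all the way rather than letting it drop. Then push the lying leg back until its foot end sits flat against the stop, and move clear. Never lift the leg off the bench, and leave the other parts on the bench where they are.

Things in the scene. Friction and masses are not known exactly. Their poses are not given: they have to be found in the camera images.
- leg: tall tilt leg, 0.3-0.55 kg, aluminium: tube 40 mm thick (its x), 70 wide (y), 140 tall, top closed, 5 mm ears on the wide sides up to 210 mm, steel cross bolt between them. Origin: centre of the foot's underside; z up the tube, +x away from the stop. Starts standing, foot 10-40 mm clear of the stop, up to 0.15 rad out of square; ends lying on its +x face. Turning faster than 4.5 rad/s is a drop.
- bolt (a point): centre of the leg's cross bolt: bar 10 mm thick along the leg's y, 195 mm above the foot, on the tube's middle plane (20 mm above the bench once lying). Clear space: 60 mm between the ears, 50 mm between the tube's top and the bolt, so one fingertip fits on its stop side and one on its far side, standing or lying.
- foot_far (a point): middle of the foot's lower edge at the leg's +x, 20 mm from its origin: the edge it tips over. Balance is at about 11 degrees of lean; beyond that the leg falls by itself, and released with the bolt more than about 25 mm above its resting height it drops too fast.
- foot_near (a point): middle of the foot's lower edge at the leg's -x (stop side)
- stop: fixed dark steel angle bolted to the bench: upright face 150 mm wide, 35 mm high, 8 mm thick; a 6 mm high flange with two bolt heads runs 53 mm back behind the face. Origin at the foot of the middle of its working face; +x points out of the face towards the leg, y along the face, z up.
- stub: bystander: short plain piece of the same tube, 90 mm tall, 40 x 70 mm, standing, no ears; origin under its centre
- lfoot_a: bystander: aluminium L-foot, 60 x 50 mm base, 80 mm high upright plate; origin under its centre
- lfoot_b: bystander: another such L-foot
- clamp: bystander: small aluminium module clamp, 50 x 40 mm, 38 mm high; origin under its centre
- washer: bystander: steel washer 34 mm across, 5 mm thick
- driver: bystander: screwdriver lying on the bench
- tape: bystander: cardboard-brown roll 90 mm across, 48 mm high
Things that resemble listed ones, but are neither listed nor needed, are in the scene too. What is shaped like the leg but blue or purple is not meant.

How it is judged:
By the outcome, as a careful person would: the job done as asked, in the order asked, and still so for the second after the job is handed in, with the robot touching nothing.
It also fails if it takes over 64 s, if anything falls off the work surface, if the arm or the gripper's body presses on something with over 40 N, if the wrist force passes 120 N, or if a joint passes its speed limit or range.

## Working session

There is one attempt and no reset: what is moved stays moved. The work goes in short steps, Python scripts to look and compute and a tool call to move; the robot and the scene stay as the last step left them, time stands still between calls to the robot, and variables do not carry over. Pictures are saved under pics/ and viewed, at most 10 in all, crops included, and the job is handed in when it is done.

Besides the shell and the picture viewer there is one more tool, called after "Call:" in YAML: its name, and indented under it one key for each argument. jog_arm: Moves the arm, as the interface text tells. Its arguments: {"type":"object","properties":{"steps":{"type":"array","items":{"type":"number"}},"jaw":{"type":"number"}},"required":["steps"]}

```bash
mkdir -p pics; cat > h.py <<'E'
import numpy as np,cv2,pickle
from station import robot
def grab(n,f):
    s=robot.get_state(); d=robot.get_image(n); cv2.imwrite(f'pics/{f}.png',d['img'][:,:,::-1]); pickle.dump((s,d),open(f'pics/{f}.pkl','wb')); return s,d
E
python3 - <<'E'
from h import *
for n in('scene','top'):
    s,d=grab(n,n+'0'); print({k:v for k,v in d.items() if k!='img'})
print(s)
a=cv2.imread('pics/scene0.png');b=cv2.imread('pics/top0.png')
E
```

```text
{'fx': 373.95450365924626, 'fy': 373.95450365924626, 'cx': 256.90758491638434, 'cy': 187.6496391463529, 'xyz': array([ 0.90349728, -0.63893266,  0.74429252]), 'attitude': array([0.41622681, 0.10155485, 0.21797581, 0.87688562])}
{'fx': 454.1428723448745, 'fy': 454.1428723448745, 'cx': 255.73571235629697, 'cy': 190.57750337251258, 'xyz': array([0.36509894, 0.00270029, 1.45256158]), 'attitude': array([-0.05398802,  0.04440123,  0.71497787, -0.69564392])}
{'t': 0.05, 'qpos': array([ 1.22305494e+00,  4.23836446e-01,  1.63068689e+00,  2.16264183e-05,
        1.08858067e+00, -1.89962405e-02]), 'joint_velocities': array([-4.39392387e-05, -1.03596466e-04, -1.48371586e-03, -2.10979549e-03,
       -2.82243833e-04,  4.77025027e-04]), 'tau': array([ 1.60007705e-03, -5.46099973e+01, -2.74615341e+01,  6.47380413e-02,
        1.86034857e-02, -3.02129342e-05]), 'ee_pos': array([0.2015647 , 0.59102278, 0.22190565]), 'tcp_rot': array([ 1.63638300e-01,  9.86520114e-01, -7.41264999e-04, -1.47208776e-04]), 'contact_force': array([ 0.12071902, -0.0184321 ,  0.12098633]), 'ft_torque': array([0.01284821, 0.05659305, 0.00564833]), 'finger_force': 0.0, 'opening': 0.9991613192362111}
```

View pics/scene0.png

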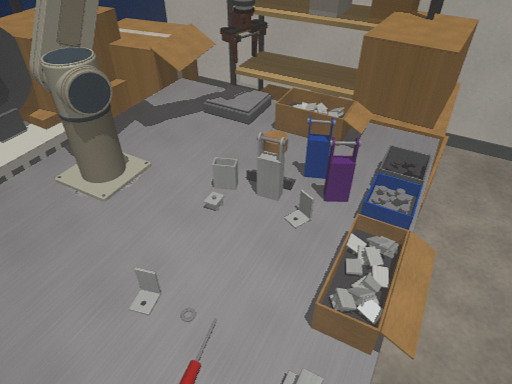

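View pics/top0.png

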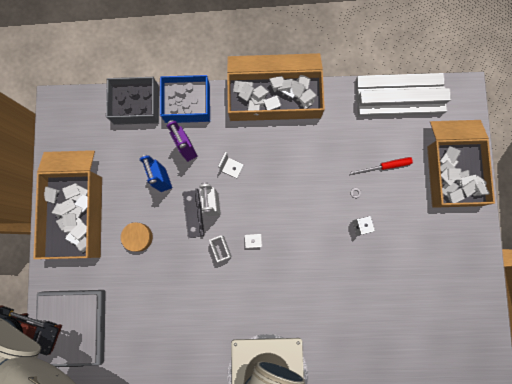

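The leg is the bare aluminium one, at top (207,198) and scene (270,175), standing beside the dark stop at top (194,212). The blue one at (155,173) and the purple one at (182,141) are the lookalikes. The stub at (219,250) is short and has no ears. I'll confirm this in one enlarged crop.

```bash
python3 - <<'E'
from h import *
b=cv2.imread('pics/top0.png')[150:270,160:290];a=cv2.imread('pics/scene0.png')[115:235,195:325]
f=lambda i:cv2.resize(i,None,fx=4,fy=4,interpolation=cv2.INTER_CUBIC)
o=np.hstack([cv2.resize(b,None,fx=3.5,fy=5,interpolation=2)[:, :] if 0 else cv2.resize(b[15:95,15:95],(480,480),interpolation=2),cv2.resize(a[5:95,40:100],(320,480),interpolation=2)])
print(o.shape);cv2.imwrite('pics/crop0.png',o)
E
```

```text
(480, 800, 3)
```

View pics/crop0.png

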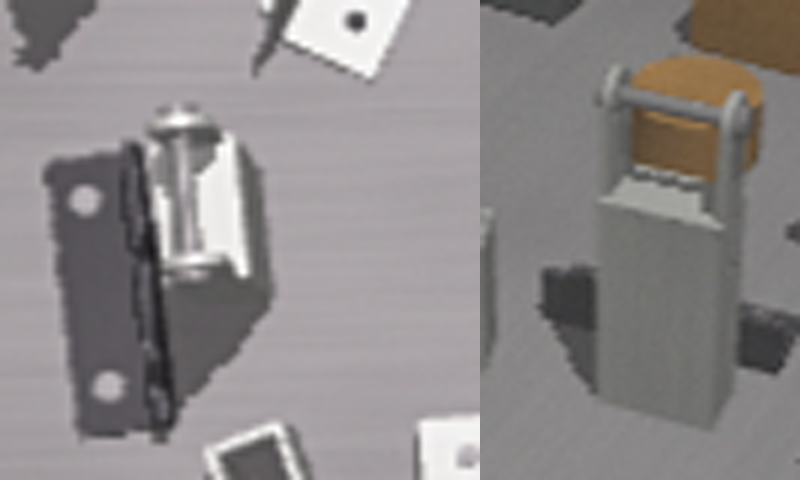

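The crop confirms it. In top pixels the bolt runs (204.7,185)–(207.5,208.7) and the stop's upper edge runs from about (197.5,189) to (203,237). In scene pixels the leg's far foot corners are (257.5,195.4) and (279.2,200.3).

```bash
cat >> h.py <<'E'
from scipy.spatial.transform import Rotation as R
def pix(f,u,v,z):
    s,d=pickle.load(open(f'pics/{f}.pkl','rb'))
    c=np.array([(u-d['cx'])/d['fx'],-(v-d['cy'])/d['fy'],-1.])
    if 'T_tool_cam' in d:
        Rt=R.from_quat(s['tcp_rot']).as_matrix();T=np.array(d['T_tool_cam'])
        o=np.array(s['ee_pos'])+Rt@T[:3,3];r=Rt@T[:3,:3]@c
    else: o=d['xyz'];r=R.from_quat(d['attitude']).apply(c)
    return o+r*(z-o[2])/r[2]
E
python3 - <<'E'
from h import *
np.set_printoptions(precision=4,suppress=True)
P=lambda n,*a:print(n,pix(*a))
P('bolt end A','top0',204.7,185,.195);P('bolt end B','top0',207.5,208.7,.195)
P('stop A','top0',197.5,189.5,.035);P('stop B','top0',203,237,.035)
P('foot cor','scene0',257.5,195.4,0);P('foot cor','scene0',279.2,200.3,0);P('foot side','scene0',283.2,194.1,0)
P('scene bolt L','scene0',235+130/5.33,120+90/5.33,.195);P('scene bolt R','scene0',235+257/5.33,120+110/5.33,.195)
P('top tube corner','top0',175+245/6,165+150/6,.21);P('top tube corner','top0',175+245/6,165+275/6,.14)
P('clamp','top0',246,236,.038);P('stub','top0',219,250,.09);P('lfoot','top0',175+372/6,165+80/6,0)
P('lfoot','top0',175+255/6,165+75/6,0)
P('base','top0',266,360,0)
E
```

```text
bolt end A [0.5615 0.1602 0.195 ]
bolt end B [0.4945 0.1531 0.195 ]
stop A [0.5727 0.2032 0.035 ]
stop B [0.4228 0.1873 0.035 ]
foot cor [0.4998 0.1351 0.    ]
foot cor [0.5683 0.1457 0.    ]
foot side [0.5668 0.1778 0.    ]
scene bolt L [0.4933 0.1569 0.195 ]
scene bolt R [0.56   0.1704 0.195 ]
top tube corner [0.5442 0.1276 0.21  ]
top tube corner [0.4932 0.1355 0.14  ]
clamp [0.4222 0.0533 0.038 ]
stub [0.3808 0.1328 0.09  ]
lfoot [0.6108 0.0795 0.    ]
lfoot [0.6154 0.1427 0.    ]
base [0.0433 0.0021 0.    ]
```

Call:
jog_arm:
  steps: [-0.094,-0.063,-0.03,0,0,0,-0.094,-0.063,-0.03,0,0,0,-0.094,-0.063,-0.03,0,0,0,-0.094,-0.063,-0.03,0,0,0,-0.094,-0.063,-0.03,0,0,0,-0.094,-0.063,-0.03,0,0,0,-0.094,-0.063,-0.03,0,0,0,-0.094,-0.063,-0.03,0,0,0,-0.094,-0.063,-0.03,0,0,0,-0.094,-0.063,0,0,0,0,-0.094,-0.063,0,0,0,0,-0.094,-0.063,0,0,0,0]
  jaw: 0.0

```text
t: 1.1
ee_pos: [0.4494, 0.266, 0.3038]
tcp_rot: [0.164, 0.987, 0.0, 0.0]
contact_force: [0.3, 0.4, -0.5]
opening: 0.494
finger_force: 0.0
```

Call:
jog_arm:
  steps: [-0.094,-0.063,0,0,0,0,-0.094,-0.063,0,0,0,0,-0.094,-0.063,0,0,0,0,-0.094,-0.063,0,0,0,0,0,0,0,0,0,-0.8,0,0,0,0,0,-0.8,0,0,0,0,0,-0.8,0,0,0,0,0,-0.8,0,0,0,0,0,-0.8,0,0,0,0,0,-0.8,0,0,0,0,0,0]

```text
t: 2.02
ee_pos: [0.5309, 0.1595, 0.3033]
tcp_rot: [-0.077, 0.997, -0.0, -0.0]
contact_force: [-0.3, -0.8, -0.9]
opening: 0.499
finger_force: 0.0
```

```bash
python3 - <<'E'
from h import *
s,d=grab('wrist','w1')
print({k:v for k,v in d.items() if k!='img'},s['ee_pos'],s['tcp_rot'],s['opening'],s['t'])
cv2.imwrite('pics/w1b.png',cv2.resize(d['img'][:,:,::-1],(800,600),interpolation=2))
E
```

```text
{'fx': 294.95328131161295, 'fy': 294.95328131161295, 'cx': 247.86192372707714, 'cy': 188.8945900945893, 'T_tool_cam': array([[-2.92504028e-04,  9.52899542e-01,  3.03285967e-01,
         8.46713180e-02],
       [ 9.99999354e-01, -5.44308433e-05,  1.13546620e-03,
         2.88456780e-04],
       [ 1.09849333e-03,  3.03286103e-01, -9.52898910e-01,
        -1.62187144e-01],
       [ 0.00000000e+00,  0.00000000e+00,  0.00000000e+00,
         1.00000000e+00]])} [0.53093097 0.15948769 0.30331256] [-7.68914078e-02  9.97039398e-01 -8.98298302e-05 -3.77730465e-04] 0.4987967401287734 2.0167
```

View pics/w1b.png

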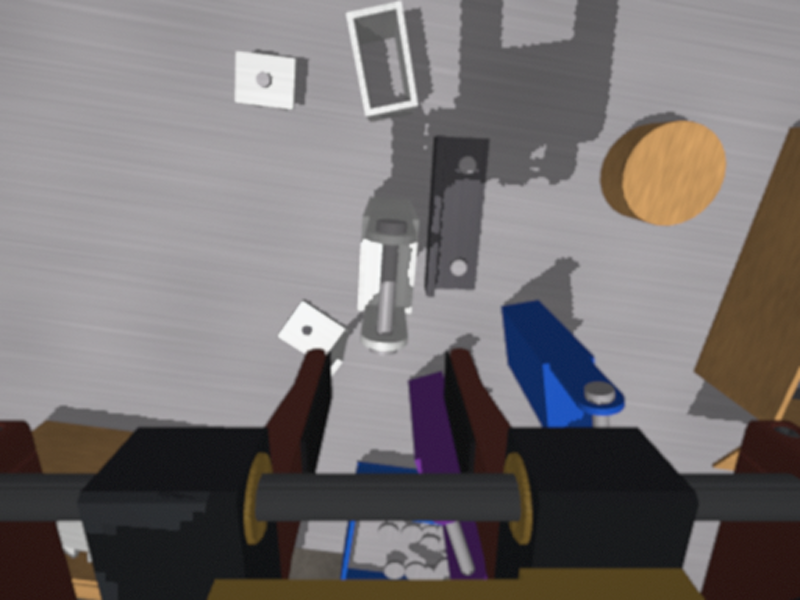

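In the wrist view (enlarged pixels) the bolt runs (391,235)→(386,330), the stop's top edge runs (436,137)→(429,293), and the leg's ears are bare aluminium.

```bash
python3 - <<'E'
from h import *
k=1.5625
for n,u,v,z in[('boltU',391,235,.195),('boltL',386,330,.195),('earU',391,207,.21),('earL',384,352,.195),('stopU',436,137,.035),('stopL',429,293,.035)]:
    print(n,pix('w1',u/k,v/k,z).round(4))
E
```

```text
boltU [0.495  0.1561 0.195 ]
boltL [0.5552 0.1624 0.195 ]
earU [0.4771 0.1532 0.21  ]
earL [0.5704 0.1634 0.195 ]
stopU [0.431  0.1873 0.035 ]
stopL [0.574  0.2072 0.035 ]
```

Call:
jog_arm:
  steps: [0,0,0.05,0,0,0,0,0,0.05,0,0,0,0,0,0.05,0,0,0,0,0,0.05,0,0,0,0,0,0.05,0,0,0,0,0,0.05,0,0,0,0,0,0.05,0,0,0,0,0,0.05,0,0,0,0,0,0,0,0,0]
  jaw: 0.0

```text
t: 2.82
ee_pos: [0.5293, 0.1591, 0.1809]
tcp_rot: [-0.074, 0.997, -0.0, -0.003]
contact_force: [-0.8, 0.4, -0.5]
opening: 0.502
finger_force: 0.0
```

Call:
jog_arm:
  steps: [0,0,0,0,0,0,0,0,0,0,0,0,0,0,0,0,0,0,0,0,0,0,0,0,0,0,0,0,0,0,0,0,0,0,0,0,0,0,0,0,0,0,0,0,0,0,0,0]
  jaw: -1

```text
t: 3.48
ee_pos: [0.5316, 0.1598, 0.1843]
tcp_rot: [-0.076, 0.997, 0.0, 0.001]
contact_force: [0.7, 0.9, 4.7]
opening: 0.106
finger_force: 29.8
```

```bash
python3 - <<'E'
from h import *
s,d=grab('scene','s2'); print(s['ee_pos'],s['opening'],s['finger_force'],s['contact_force'],s['ft_torque'],s['t'])
c=d['img'][85:235,190:390,::-1];cv2.imwrite('pics/s2c.png',cv2.resize(c,(800,600),interpolation=2))
# arc plan: bolt rel to start, per 12-row call
t=np.radians(np.arange(0,91,3));x=20-20*np.cos(t)+195*np.sin(t);z=20*np.sin(t)+195*np.cos(t)
t=np.radians(np.r_[0:91:3.]);print(np.c_[np.degrees(t),x,z,np.r_[0,np.diff(x)]/300,-np.r_[0,np.diff(z)]/300].round(4))
E
```

```text
[0.53163886 0.15981269 0.18429124] 0.10581186012328749 29.815586507320404 [0.74920906 0.85491089 4.71710617] [0.12583962 0.04043438 0.00276741] 3.4833
[[ 0.000000e+00  0.000000e+00  1.950000e+02  0.000000e+00 -0.000000e+00]
 [ 3.000000e+00  1.023290e+01  1.957795e+02  3.410000e-02 -2.600000e-03]
 [ 6.000000e+00  2.049260e+01  1.960223e+02  3.420000e-02 -8.000000e-04]
 [ 9.000000e+00  3.075100e+01  1.957279e+02  3.420000e-02  1.000000e-03]
 [ 1.200000e+01  4.097980e+01  1.948970e+02  3.410000e-02  2.800000e-03]
 [ 1.500000e+01  5.115120e+01  1.935319e+02  3.390000e-02  4.600000e-03]
 [ 1.800000e+01  6.123720e+01  1.916364e+02  3.360000e-02  6.300000e-03]
 [ 2.100000e+01  7.121010e+01  1.892155e+02  3.320000e-02  8.100000e-03]
 [ 2.400000e+01  8.104270e+01  1.862761e+02  3.280000e-02  9.800000e-03]
 [ 2.700000e+01  9.070800e+01  1.828261e+02  3.220000e-02  1.150000e-02]
 [ 3.000000e+01  1.001795e+02  1.788750e+02  3.160000e-02  1.320000e-02]
 [ 3.300000e+01  1.094312e+02  1.744335e+02  3.080000e-02  1.480000e-02]
 [ 3.600000e+01  1.184378e+02  1.695140e+02  3.000000e-02  1.640000e-02]

[... 614 characters left out ...]
 1.063483e+02  1.930000e-02  2.820000e-02]
 [ 6.600000e+01  1.900066e+02  9.758460e+01  1.780000e-02  2.920000e-02]
 [ 6.900000e+01  1.948808e+02  8.855340e+01  1.620000e-02  3.010000e-02]
 [ 7.200000e+01  1.992757e+02  7.927940e+01  1.460000e-02  3.090000e-02]
 [ 7.500000e+01  2.031792e+02  6.978820e+01  1.300000e-02  3.160000e-02]
 [ 7.800000e+01  2.065805e+02  6.010570e+01  1.130000e-02  3.230000e-02]
 [ 8.100000e+01  2.094705e+02  5.025850e+01  9.600000e-03  3.280000e-02]
 [ 8.400000e+01  2.118412e+02  4.027350e+01  7.900000e-03  3.330000e-02]
 [ 8.700000e+01  2.136860e+02  3.017810e+01  6.100000e-03  3.370000e-02]
 [ 9.000000e+01  2.150000e+02  2.000000e+01  4.400000e-03  3.390000e-02]]
```

View pics/s2c.png

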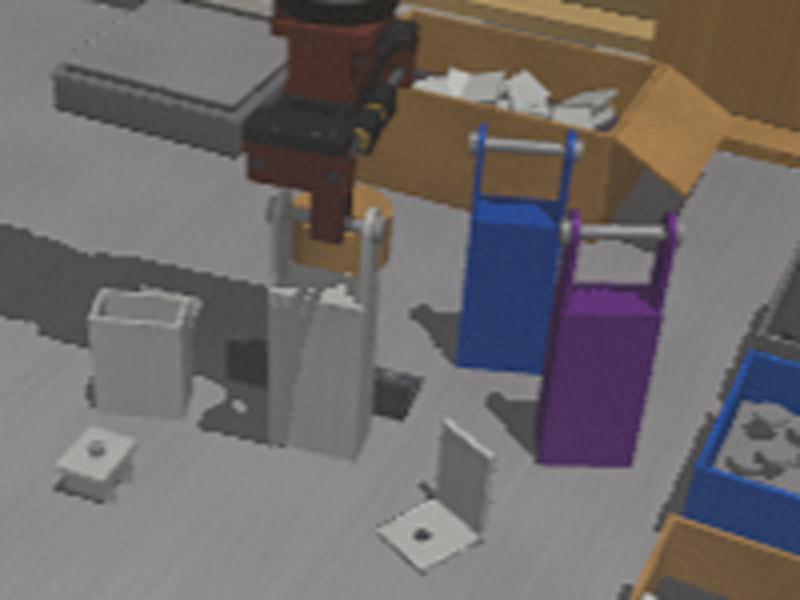

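The bolt is gripped (opening about 9.3 mm) and the leg is still standing. Now I'll lower it along the arc.

Call:
jog_arm:
  steps: [0,-0.034,-0.002,0,0,0,0,-0.034,0,0,0,0,0,-0.034,0.001,0,0,0,0,-0.034,0.003,0,0,0,0,-0.034,0.005,0,0,0,0,-0.0335,0.0065,0,0,0,0,-0.033,0.008,0,0,0,0,-0.033,0.01,0,0,0,0,-0.032,0.0115,0,0,0]

```text
t: 4.28
ee_pos: [0.5446, 0.069, 0.1702]
tcp_rot: [-0.075, 0.997, -0.0, -0.0]
contact_force: [0.5, 0.4, 0.6]
opening: 0.102
finger_force: 30.0
```

Call:
jog_arm:
  steps: [0,-0.0316,0.0132,0,0,0,0,-0.0308,0.0148,0,0,0,0,-0.03,0.0164,0,0,0,0,-0.0291,0.0179,0,0,0,0,-0.0281,0.0194,0,0,0,0,-0.0271,0.0209,0,0,0,0,-0.026,0.0223,0,0,0,0,-0.0248,0.0236,0,0,0,0,-0.0235,0.0249,0,0,0,0,-0.0222,0.0261,0,0,0]

```text
t: 5.12
ee_pos: [0.5572, -0.0115, 0.1101]
tcp_rot: [-0.076, 0.997, -0.0, -0.0]
contact_force: [0.0, -0.6, -0.4]
opening: 0.102
finger_force: 30.0
```

```bash
python3 - <<'E'
from h import *
s,d=grab('scene','s3'); print(s['ee_pos'],s['opening'],s['contact_force'],s['ft_torque'],s['t'])
c=d['img'][85:235,190:390,::-1];cv2.imwrite('pics/s3c.png',cv2.resize(c,(800,600),interpolation=2))
E
```

```text
[ 0.55720203 -0.01154332  0.1101267 ] 0.10223459913149872 [ 0.03317728 -0.59005066 -0.36254632] [0.29707608 0.05221848 0.10523382] 5.1167
```

View pics/s3c.png

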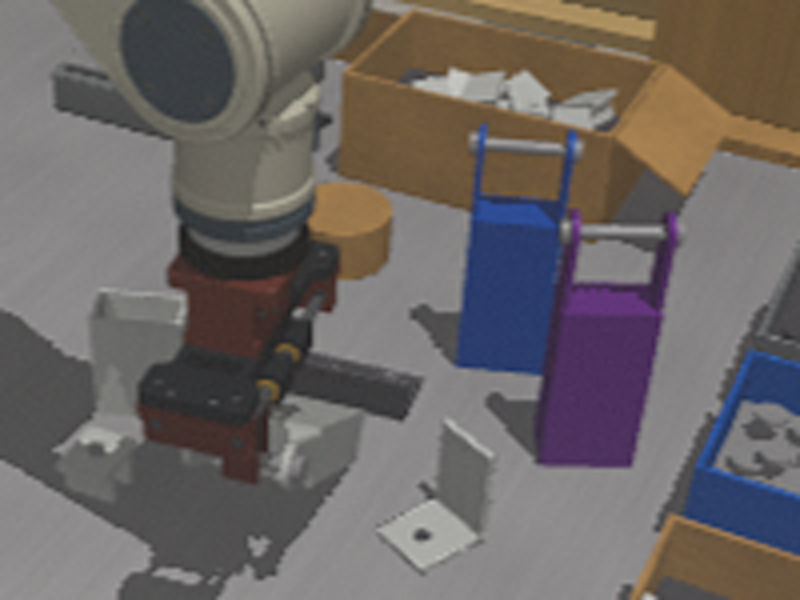

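Call:
jog_arm:
  steps: [0,-0.0208,0.0272,0,0,0,0,-0.0193,0.0282,0,0,0,0,-0.0178,0.0292,0,0,0,0,-0.0162,0.0301,0,0,0,0,-0.0146,0.0309,0,0,0,0,-0.013,0.0316,0,0,0,0,-0.0113,0.0323,0,0,0,0,-0.0096,0.0328,0,0,0]

```text
t: 5.83
ee_pos: [0.5627, -0.0475, 0.0372]
tcp_rot: [-0.075, 0.997, 0.0, -0.0]
contact_force: [-0.0, 0.1, -0.7]
opening: 0.107
finger_force: 30.0
```

Call:
jog_arm:
  steps: [0,-0.008,0.02,0,0,0,0,-0.006,0.02,0,0,0,0,-0.004,0.02,0,0,0,0,-0.002,0.02,0,0,0,0,0,0.017,0,0,0,0,0,0,0,0,0]

```text
t: 6.33
ee_pos: [0.5636, -0.0533, 0.0084]
tcp_rot: [-0.076, 0.997, -0.0, -0.0]
contact_force: [-0.4, -0.5, 0.1]
opening: 0.106
finger_force: 30.0
```

```bash
python3 - <<'E'
from h import *
s,d=grab('top','t4'); print(s['ee_pos'],s['opening'],s['contact_force'],s['ft_torque'],s['t'])
s,e=grab('scene','s4')
o=np.hstack([cv2.resize(d['img'][150:250,170:303,::-1],(400,300),interpolation=2),cv2.resize(e['img'][100:250,150:350,::-1],(400,300),interpolation=2)])
s,e=grab('wrist','w4')
o=np.vstack([o,np.hstack([cv2.resize(e['img'][:,:,::-1],(400,300)),np.zeros((300,400,3),np.uint8)])])
cv2.imwrite('pics/c4.png',o)
E
```

```text
[ 0.5635745  -0.05325257  0.0084346 ] 0.10566651352460953 [-0.39560409 -0.50828035  0.05636052] [-0.01830342  0.0189831  -0.07751727] 6.3333
```

View pics/c4.png

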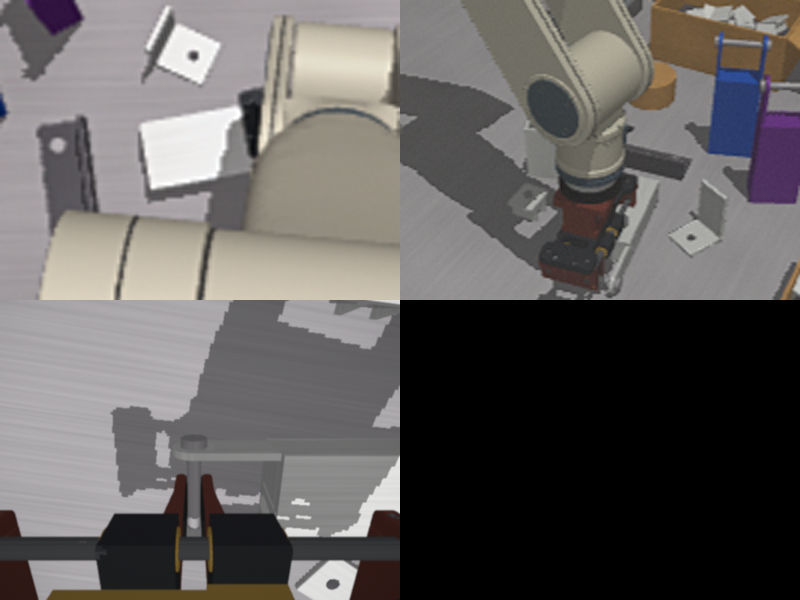

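The leg is lying on its face beside the stop. In top pixels the foot's upper edge is (216.7,190.7)–(220,216) and the stop edge is (198,189.3)–(202,220).

```bash
python3 - <<'E'
from h import *
A,B,C,D=[pix('t4',u,v,z)[:2] for u,v,z in[(216.7,190.7,.04),(220,216,.04),(198,189.3,.035),(202,220,.035)]]
print(A,B,C,D)
for p,q in((A,B),(C,D)): print(np.degrees(np.arctan2(*(p-q)[::-1])))
n=np.array([.122,-.9925]);print(((A+B)/2-(C+D)/2)@n)
E
```

```text
[0.56645708 0.14202737] [0.48644957 0.13286727] [0.57332198 0.20160509] [0.47589542 0.18990786]
6.531385684782765
6.846278426440841
0.05809687826421851
```

Call:
jog_arm:
  steps: [0,0.014,0,0,0,0.1,0,0.014,0,0,0,0.1,0,0.014,0,0,0,0,0,0.014,0,0,0,0,0,0.014,0,0,0,0,0,0.014,0,0,0,0,0,0.014,0,0,0,0,0,0.014,0,0,0,0,0,0.014,0,0,0,0,0,0.014,0,0,0,0,0,0.014,0,0,0,0,0,0.014,0,0,0,0]

```text
t: 7.48
ee_pos: [0.5569, -0.0028, 0.0092]
tcp_rot: [-0.066, 0.998, -0.0, 0.0]
contact_force: [0.6, -1.1, -0.1]
opening: 0.103
finger_force: 30.0
```

Call:
jog_arm:
  steps: [0,0,0,0,0,0,0,0,0,0,0,0,0,0,0,0,0,0,0,0.008,0,0,0,0,0,0.008,0,0,0,0,0,0.006,0,0,0,0,0,0.006,0,0,0,0,0,0,0,0,0,0,0,0,0,0,0,0]
  jaw: -0.6

```text
t: 8.23
ee_pos: [0.5557, 0.0053, 0.0092]
tcp_rot: [-0.066, 0.998, 0.0, -0.0]
contact_force: [0.1, 0.6, -0.1]
opening: 0.201
finger_force: 0.0
```

Call:
jog_arm:
  steps: [0,0.006,0,0,0,0,0,0.006,0,0,0,0,0,0.006,0,0,0,0,0,0,0,0,0,0]

```text
t: 8.57
ee_pos: [0.555, 0.0097, 0.0091]
tcp_rot: [-0.066, 0.998, -0.001, -0.0]
contact_force: [-0.4, -7.7, -0.5]
opening: 0.204
finger_force: 4.0
```

Call:
jog_arm:
  steps: [0,0.006,0,0,0,0,0,0.006,0,0,0,0,0,0,0,0,0,0]

```text
t: 8.82
ee_pos: [0.5543, 0.0102, 0.0091]
tcp_rot: [-0.067, 0.998, -0.002, -0.0]
contact_force: [0.0, -30.1, -0.2]
opening: 0.203
finger_force: 14.2
```

Call:
jog_arm:
  steps: [0,-0.009,0,0,0,0,0,-0.009,0,0,0,0,0,-0.009,0,0,0,0,0,0,0,0,0,0,0,0,-0.02,0,0,0,0,0,-0.04,0,0,0,0,0,-0.08,0,0,0,0,0,-0.1,0,0,0,0,0,-0.1,0,0,0,0,0,-0.1,0,0,0,0,0,-0.1,0,0,0,0,0,-0.1,0,0,0]
  jaw: -0.3

```text
t: 9.82
ee_pos: [0.5553, 0.0065, 0.2039]
tcp_rot: [-0.066, 0.998, 0.0, 0.0]
contact_force: [-0.2, -0.0, 0.7]
opening: 0.349
finger_force: 0.0
```

Call:
jog_arm:
  steps: [0,-0.12,0,0,0,0,0,-0.12,0,0,0,0,0,-0.12,0,0,0,0,0,-0.12,0,0,0,0,0,-0.12,0,0,0,0,0,-0.12,0,0,0,0,0,-0.12,0,0,0,0,0,-0.12,0,0,0,0,0,0,0,0,0,0,0,0,0,0,0,0]

```text
t: 10.65
ee_pos: [0.5932, -0.2807, 0.2019]
tcp_rot: [-0.064, 0.998, -0.0, 0.0]
contact_force: [0.3, 0.7, 0.4]
opening: 0.35
finger_force: 0.0
```

```bash
python3 - <<'E'
from h import *
s,d=grab('top','t5'); print(s['ee_pos'],s['contact_force'],s['t'])
s,e=grab('scene','s5')
o=np.hstack([cv2.resize(d['img'][160:245,180:265,::-1],(500,500),interpolation=2),cv2.resize(e['img'][120:240,218:290,::-1],(300,500),interpolation=2)])
cv2.imwrite('pics/c5.png',o)
E
```

```text
[ 0.59319332 -0.28073459  0.20192997] [0.30484702 0.74574936 0.42045119] 10.65
```

View pics/c5.png

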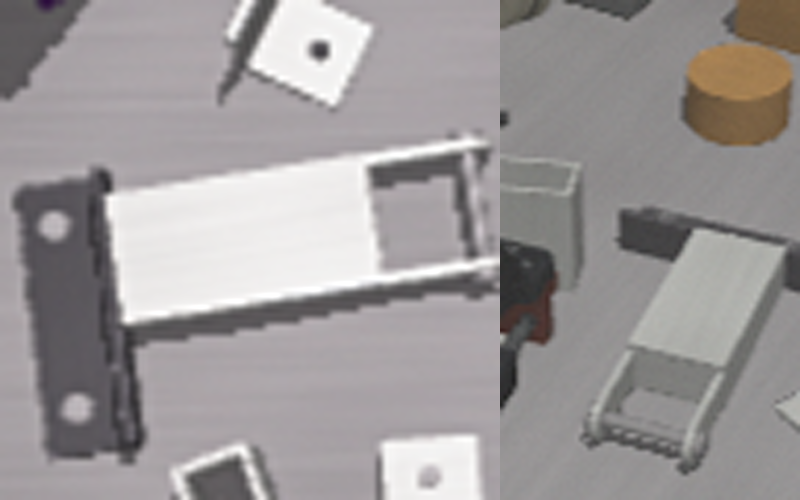

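The leg lies on its +x face. Its foot edge, crop (106,197)–(122,325), runs along the stop face, crop (108,180)–(140,455), with slopes of about 7.1° and 6.6°. There is no visible gap, the other parts are in place and the robot is clear.

```bash
python3 -c "
from station import robot
print(robot.finish_job())"
```

```text
the job is handed in; nothing more can be done
None
```

I tipped the leg over and lowered it under control, then pushed its foot end flat against the stop and moved the arm clear. I handed the job in at about 10.7 s, but it returned no verdict.

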